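Put the bearing away in the case with the flush sliding lid

ROBOT

A 7-joint arm with a two-finger parallel gripper is mounted at the origin on the work surface. World frame = base frame: x ahead of the robot, y to its left, z up, the work surface at z = 0. Lengths are in m, angles in rad, forces in N, time in s.
With the tool pointing down it reaches from about 0.35 to 0.9 m from the base axis. Payload 8.1 kg.
Tool frame: the origin (TCP) lies between the finger pads; the fingertips stand 22 mm ahead of it and the grasp point (between the pads) lies 3 mm ahead of it; z points along the fingers, x is the direction in which the jaws open and shut, and the axes are right-handed (so a half turn about z gives the same grasp; the last joint's range is limited). The gripper opens to 92 mm and grips with 3 to 60 N. Pads are 19 mm wide; open, the fingers measure 130 mm over their backs; the gripper's body (75 mm by 190 mm) begins 47 mm behind the grasp point.
Start: joints at [1.227, 0.434, 0.025, 1.573, -0.012, 1.134, -0.075], TCP at [0.149, -0.607, 0.249] pointing down, gripper open.
Joint ranges: [-2.62, 2.62], [-0.44, 2.09], [-1.27, 1.32], [0.08, 2.57], [-1.32, 4.46], [0.12, 2], [-2.74, 2.74]. Speed limits (rad/s): [2.22, 2.22, 3.01, 3.01, 3.14, 3.14, 3.14].

INTERFACE

Orientations are given as a rotation vector (axis times angle).
In Python, from cell import arm, vision, order gives the robot as it stands.
- The arm moves only by the tool apply_moves, never from a script. Its argument "commands" is a list of rows, each a list of 6 numbers: the shift along the tool's x, y, z in cm, then the turn, a rotation vector about the tool's x, y, z in rad. A call has 1 to 5 rows; each row shifts and turns the commanded pose from where the row before left it, along the tool's axes as they then stand; what a row does not reach is not made up. A row lasts 1/10 s, in which the tool goes at most 50 mm and 8.59 degrees, less where a joint would pass 70% of its speed; a pose out of reach is approached as far as the arm can. A call with a gripper value outside its range is refused whole. "claw" is the closure, from -1 (fully open) to 1 (shut), so that 0 is half open, set as the call begins (left out, the last holds). The fingers move at their own pace and stop on an object; "newtons" is the grip in N (left out, the last holds). Time passes only in rows, so rows that do not move let the fingers close. It gives the time, the measured TCP pose, the force and the opening at its end, in the units of the state.
- arm.observe(): the state, without advancing time (a new reading comes with each control period).
- vision.get_image(name): name is "scene" or "top"; returns (picture, depth): 480x640x3 uint8, red, green, blue; 480x640 float32, m along the optical axis (not along the pixel's ray), 0 where there is no reading.
- vision.get_calibration(name): a dict with "K" (3x3 intrinsics, pixels), "R" (3x3) and "t" (3): a world point X has camera coordinates R X + t. Camera axes: x right, y down, z forward; pixel columns grow to the right and rows downward; lengths in m; the calibration is good to about 2 mm. A picture is of the moment at which its call begins. get_calibration takes no time and is no camera call.
- order.sign_off(): hands the job in, once; it reports no verdict.
The state is a dict: "clock": time; "joints": joint angles; "dq": joint speeds; "joint_efforts": joint torques, N m; "position": TCP position; "ee_rot": TCP orientation; "force": force on the tool from outside, world axes, zero at the start; "ft_torque": the same for the moment, N m; "width": opening from 0.0 (shut) to 1.0 (fully open).
Only numpy, scipy, OpenCV 4.12 (cv2) and the standard library are available. Lean on these libraries where they do the work, as an engineer would, in place of code of your own. Each camera call takes 0.05 s, during which the arm holds its last target.

TASK

Put the ball bearing away in the parts case: slide the flush lid fully open by pressing a fingertip on it and dragging it, lay the bearing flat in the well underneath, then drag the lid fully shut again. The lid is thin: press on it gently, just firmly enough to drag it and well under 20 N. Leave the other things on the table where they are.

Things in the scene. Friction and masses are not known exactly. Their poses are not given: they have to be found in the camera images.
- case: grey case screwed to the table, 104 (x) x 236 (y) x 56 mm high; origin: centre of its underside; y is its long axis. A recess 76 mm wide (x), 212 mm long (y) runs along its top inside 14 mm side walls and 12 mm end walls, whose top (rim) is 56 mm above the origin. Under the recess, the -y half is the open well, the +y half a solid deck that the lid slides over.
- lid (a joint): plain aluminium lid in the recess, 74 (x) x 112 (y) x 4 mm, no handle, slides along the case's y. In m: 0 fully shut over the well, 0.100 fully open over the deck against the +y end wall. Lid centre in the case's frame: x 0, y -0.050 + value. May start up to 10 mm ajar; stays where left. Dragging takes about 4.5 N along y: some 9 to 14 N of press by how grippy the tip is; with less the tip slips.
- rim (a point): centre of the case's top at rim height (a point over the recess), axes as the case's. The lid's level is not measured and differs each time: its top face lies 1 to 9 mm below this point and must be felt. The lid is sprung: it gives about 1 mm for each 12 N pressed, at most 2.5 mm.
- well (a point): centre of the well's flat floor, 12 mm above the case's underside and 44 mm below the rim, at y = -0.054 in the case's frame, axes as the case's; the well is 76 mm (x) by 100 mm (y)
- bearing: steel ball bearing lying flat on the table its top showing a black seal ring and a dark bore (solid all through), 40 mm across, 22 mm high, about 0.12 kg; origin: centre of its underside
- spacer: plain aluminium spacer tube, 30 mm across, 45 mm tall, standing near the bearing (taller and thinner than it); origin: centre of its underside; a bystander, not to be disturbed
- tape: yellow roll of tape lying flat, 68 mm across, 20 mm high; origin: centre of its underside; a bystander, not to be disturbed
- disc_a: thin wooden disc, 40 mm across, 6 mm thick; origin: centre of its underside; a bystander, not to be disturbed
- disc_b: second thin wooden disc, 40 mm across, 6 mm thick; origin: centre of its underside; a bystander, not to be disturbed
- ruler: red ruler lying flat, 300 x 32 x 4 mm, long along its x; origin: centre of its underside; a bystander, not to be disturbed
- bin: open yellow bin, 130 x 180 mm, 60 mm high; origin: centre of its underside; a bystander, not to be disturbed
- driver: screwdriver lying flat, long along its x; origin: centre of its underside; a bystander, not to be disturbed
There are look-alikes about, which are no part of the job. Leave any pink look-alike of the bearing alone.

How it is judged:
On the way, in this order (a step that is already met when the one before it is completed fails the run):
1. the lid is slid open, at least 90 of its 100 mm (value of joint lid above 0.09 m), for 0.2 s.
2. the bearing lies flat and at rest on the floor of the well (x of bearing in the frame of well between -0.03 and 0.03 m and y of bearing in the frame of well between -0.045 and 0.045 m and z of bearing in the frame of well below 0.004 m and angle between bearing's own z axis and vertical below 0.15 rad and linear speed of bearing below 0.02 m/s), for 0.2 s.
At the end, for the whole second after the job is handed in: the lid is shut to within 4 mm, and the bearing lies flat (tilt below 0.15 rad) and at rest on the well's floor (its underside within 4 mm of it), inside the well (all of step 2 and value of joint lid below 0.004 m); the robot touches nothing.
It fails at once if the lid is pressed with more than 20 N (contact force between anything else and lid_c0 above 20 N).
It fails at once if a bystander is moved by more than 25 mm (distance of any of spacer, tape, disc_a, disc_b, ruler, bin, driver from where it was at the start of the episode above 0.025 m).
It also fails if it takes over 61 s, if anything falls off the work surface, if the arm or the gripper's body presses on something with over 40 N, if the wrist force passes 120 N, or if a joint passes its speed limit or range.

## Working session

There is one attempt and no reset: what is moved stays moved. The work goes in short steps, Python scripts to look and compute and a tool call to move; the robot and the scene stay as the last step left them, time stands still between calls to the robot, and variables do not carry over. Pictures are saved under pics/ and viewed, and the job is handed in when it is done.

Besides the shell and the picture viewer there is one more tool, called after "Emit:" as name(argument=value, ...), one argument or row to a line, values as JSON. apply_moves: Moves the arm, as the interface text tells. Its arguments: {"type":"object","properties":{"commands":{"type":"array","items":{"type":"array","items":{"type":"number"}}},"claw":{"type":"number"},"newtons":{"type":"number"}},"required":["commands"]}

```bash
mkdir -p pics; ls; cat > h.py <<'E'
import numpy as np, cv2
from cell import arm, vision, order
def snap(n,f):
    im,d=vision.get_image(n); cv2.imwrite(f'pics/{f}.png',cv2.cvtColor(im,cv2.COLOR_RGB2BGR)); np.save(f'pics/{f}.npy',d); return im,d
def world(n,u,v,d):
    c=vision.get_calibration(n);K,R,t=map(np.array,(c['K'],c['R'],c['t']))
    p=np.linalg.inv(K)@np.array([u,v,1.])*d
    return R.T@(p-t)
def plane(n,u,v,z):
    c=vision.get_calibration(n);K,R,t=map(np.array,(c['K'],c['R'],c['t']))
    o=-R.T@t; r=R.T@np.linalg.inv(K)@np.array([u,v,1.])
    return o+r*(z-o[2])/r[2]
E
python3 - <<'E'
from h import *
snap('scene','s0');snap('top','t0')
print(arm.observe())
for n in('scene','top'):
    c=vision.get_calibration(n);R=np.array(c['R']);print(n,np.array(c['K']).round(1).tolist(),(-R.T@np.array(c['t'])).round(3),R.round(3).tolist())
E
```

```text
pics
{'clock': 0.1, 'joints': array([ 1.22739648,  0.43518306,  0.02496994,  1.57398225, -0.01160908,
        1.133967  , -0.0751286 ]), 'dq': array([ 0.00132647, -0.00281135, -0.00019941, -0.00218959,  0.00033178,
       -0.00013015, -0.00034433]), 'joint_efforts': array([ 2.84026399e-03, -6.69128823e+01,  9.88118649e-01, -3.15145576e+01,
       -6.04369864e-02,  3.75125441e-02,  5.37027319e-06]), 'position': array([ 0.14891053, -0.60658312,  0.24801411]), 'ee_rot': array([-2.47147827e+00,  1.93819361e+00,  1.83187490e-03]), 'force': array([-0.0576137 ,  0.81952353,  0.36808387]), 'ft_torque': array([ 0.02822835,  0.01068116, -0.04162452]), 'width': 0.9983596017551755}
scene [[458.7, 0.0, 321.9], [0.0, 458.7, 240.1], [0.0, 0.0, 1.0]] [1.115 0.088 0.925] [[-0.021, 1.0, -0.008], [0.836, 0.013, -0.549], [-0.548, -0.018, -0.836]]
top [[516.2, 0.0, 318.5], [0.0, 516.2, 234.8], [0.0, 0.0, 1.0]] [0.417 0.065 1.049] [[0.01, -1.0, 0.024], [-0.994, -0.012, -0.11], [0.111, -0.023, -0.994]]
```

View pics/s0.png

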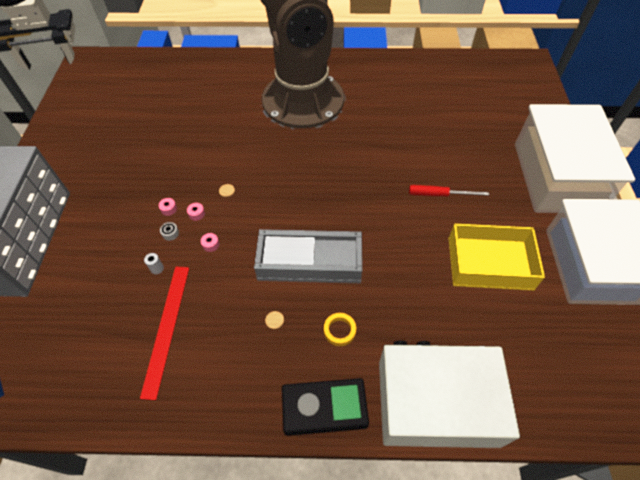

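View pics/t0.png

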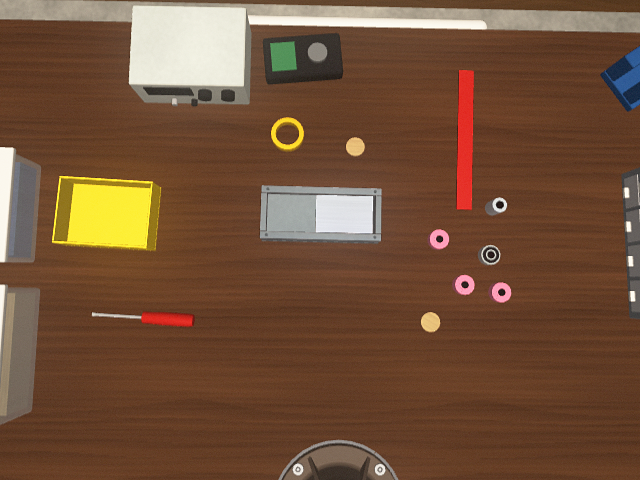

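The scene view shows the case at about (308,255) with the lid on its left half. The bearing is at (169,231), three pink look-alikes surround it, and the spacer is at (153,263). In the top view the case is at (320,213), the bearing at (490,254) and the spacer at (498,205). Next I'll measure them.

```bash
python3 - <<'E'
import numpy as np, cv2
im=cv2.imread('pics/t0.png'); 
a=cv2.resize(im[175:255,245:395],None,fx=5,fy=5,interpolation=cv2.INTER_NEAREST)
cv2.imwrite('pics/t0c.png',a)
b=cv2.resize(im[180:340,415:525],None,fx=3.7,fy=3.7,interpolation=cv2.INTER_NEAREST);cv2.imwrite('pics/t0b.png',b)
E
cat > m.py <<'E'
from h import *
def comps(n,im,roi,cond,amin=30):
    x0,y0,x1,y1=roi
    hsv=cv2.cvtColor(im,cv2.COLOR_BGR2HSV).astype(int)
    m=np.zeros(im.shape[:2],np.uint8); m[y0:y1,x0:x1]=(cond(hsv)[y0:y1,x0:x1])*255
    cs,_=cv2.findContours(m,cv2.RETR_EXTERNAL,cv2.CHAIN_APPROX_NONE)
    return [c for c in cs if cv2.contourArea(c)>amin]
E
python3 - <<'E'
from m import *
for n,f,rc,rb in(('top','t0',(240,170,400,260),(415,180,530,340)),('scene','s0',(240,220,375,290),(130,180,245,285))):
    im=cv2.imread(f'pics/{f}.png');d=np.load(f'pics/{f}.npy')
    print(n)
    for c in comps(n,im,rc,lambda h:(h[...,1]<75),300):
        r=cv2.minAreaRect(c);bx=cv2.boxPoints(r); print('case',r,[plane(n,u,v,.056)[:2].round(4).tolist() for u,v in bx])
    for c in comps(n,im,rb,lambda h:(h[...,1]<75)):
        r=cv2.fitEllipse(c);u,v=r[0];print('gray',np.round(r[0],1),np.round(r[1],1),cv2.contourArea(c),plane(n,u,v,.022).round(4),plane(n,u,v,.011).round(4), d[int(v),int(u)], world(n,u,v,d[int(v),int(u)]).round(4))
    for c in comps(n,im,rb,lambda h:(h[...,1]>=75)&(h[...,0]>150)&(h[...,2]>150)):
        r=cv2.fitEllipse(c);u,v=r[0];print('pink',np.round(r[0],1),plane(n,u,v,.015).round(4))
E
```

```text
top
case ((320.6412048339844, 214.13528442382812), (121.30010223388672, 55.74385452270508), 1.5074357986450195) [[0.5151, 0.1567], [0.6243, 0.1563], [0.6215, -0.081], [0.5117, -0.0778]]
gray [488.9 254.6] [19.4 21.9] 332.0 [ 0.4953 -0.3009  0.022 ] [ 0.4961 -0.3049  0.011 ] 1.0364158 [ 0.4952 -0.3007  0.0227]
gray [495.8 206. ] [14.9 22.8] 262.5 [ 0.5944 -0.3178  0.022 ] [ 0.5963 -0.3219  0.011 ] 1.0220202 [ 0.5899 -0.3081  0.0479]
pink [500.9 292. ] [ 0.4208 -0.3258  0.015 ]
pink [464.1 284.5] [ 0.4351 -0.2517  0.015 ]
pink [438.8 238.8] [ 0.5267 -0.2022  0.015 ]
scene
case ((307.7929382324219, 255.67127990722656), (107.14995574951172, 51.62489700317383), 1.2590452432632446) [[0.6509, -0.0758], [0.5164, -0.087], [0.5193, 0.1597], [0.6528, 0.1537]]
gray [153.2 262.9] [14.5 23.1] 254.0 [ 0.5914 -0.3168  0.022 ] [ 0.5851 -0.3217  0.011 ] 1.025894 [ 0.6032 -0.3078  0.0422]
gray [168.8 230.5] [17.1 18. ] 237.5 [ 0.5015 -0.2994  0.022 ] [ 0.494  -0.3041  0.011 ] 1.0982611 [ 0.5015 -0.2994  0.0221]
pink [208.7 240.2] [ 0.523  -0.2016  0.015 ]
pink [194.7 209.2] [ 0.4315 -0.251   0.015 ]
pink [166.3 204.4] [ 0.4174 -0.3249  0.015 ]
```

View pics/t0c.png

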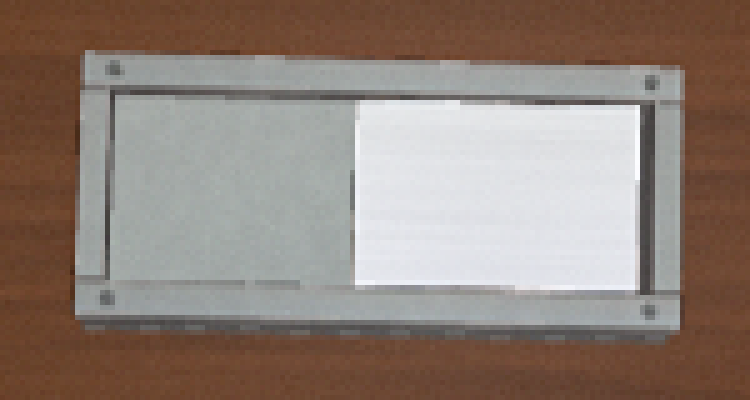

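View pics/t0b.png

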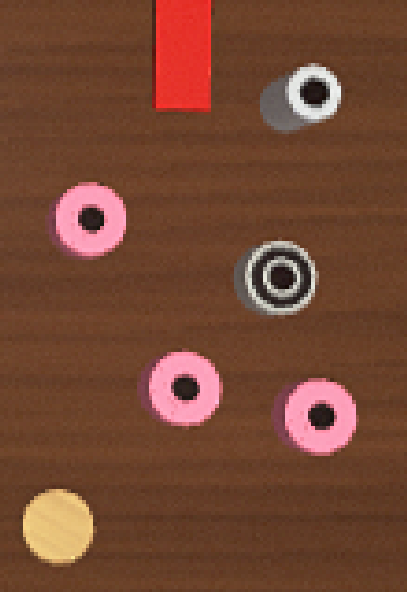

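```bash
python3 - <<'E'
from h import *
P=np.array([plane('top',245+u/5,175+v/5,.056)[:2] for u,v in((86,51),(684,68),(680,329),(77,317))])
print(P.round(4),P.mean(0), [np.linalg.norm(P[i]-P[(i+1)%4]).round(4) for i in range(4)])
S=np.array([plane('top',245+u/5,175+v/5,.056)[:2] for u,v in((114,68),(652,83),(650,311),(107,299))]);print('screws',S.mean(0))
a=(P[0]+P[3]-P[1]-P[2])/2; print('yaw',np.arctan2(-a[0],a[1]));a=(S[0]+S[3]-S[1]-S[2])/2; print('yaw',np.arctan2(-a[0],a[1]))
for z in(.047,.055):
  print('lid ends',[plane('top',245+u/5,175+v/5,z)[:2].round(4) for u,v in((355,195),(640,195))])
print('bearing',plane('top',415+282/3.7,180+277/3.7,.022),'spacer',plane('top',415+314/3.7,180+92/3.7,.045))
im=cv2.imread('pics/s0.png')
a=cv2.resize(im[220:290,245:375],None,fx=6,fy=6,interpolation=cv2.INTER_NEAREST)
cv2.imwrite('pics/s0c.png',a)
a=cv2.resize(im[190:285,135:245],None,fx=6,fy=6,interpolation=cv2.INTER_NEAREST)
cv2.imwrite('pics/s0b.png',a)
E
```

```text
[[ 0.6233  0.1534]
 [ 0.62   -0.0806]
 [ 0.5171 -0.0787]
 [ 0.519   0.1546]] [0.56985821 0.03719531] [np.float64(0.2341), np.float64(0.1029), np.float64(0.2333), np.float64(0.1044)]
screws [0.57017472 0.03764735]
yaw -0.011035600257083718
yaw -0.011848768745397727
lid ends [array([0.5693, 0.0477]), array([ 0.5708, -0.0644])]
lid ends [array([0.5681, 0.0479]), array([ 0.5696, -0.0634])]
bearing [ 0.49484544 -0.30568301  0.022     ] spacer [ 0.59284896 -0.31743294  0.045     ]
```

View pics/s0c.png

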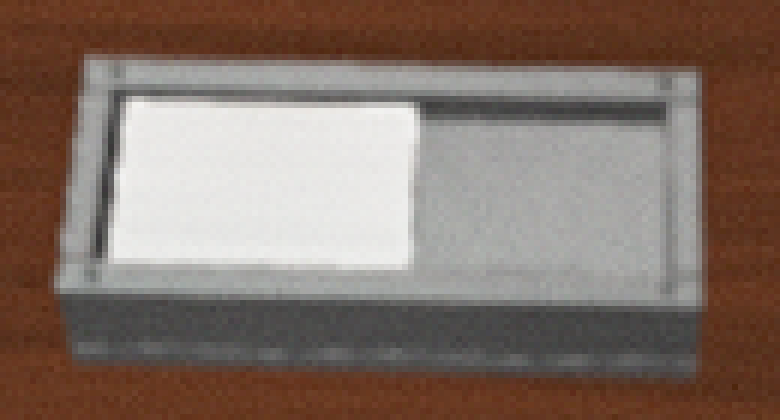

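View pics/s0b.png

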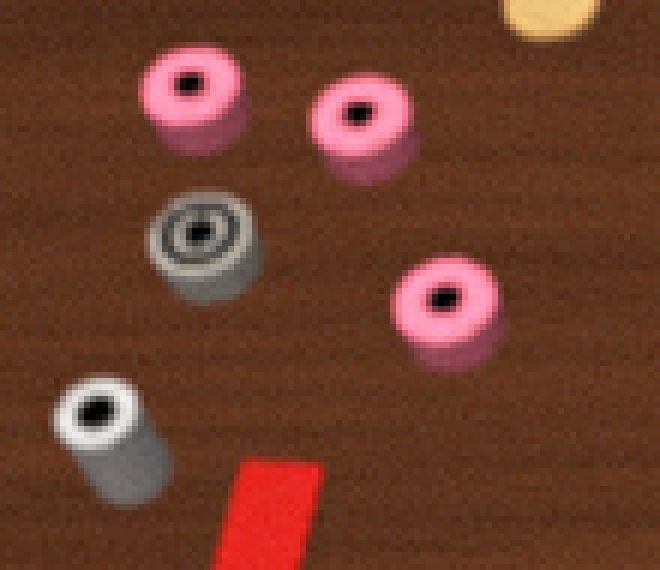

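```bash
python3 - <<'E'
from h import *
P=np.array([plane('scene',245+u/6,220+v/6,.056)[:2] for u,v in((85,57),(700,72),(705,303),(55,290))])
print(P.round(4),P.mean(0), [np.linalg.norm(P[i]-P[(i+1)%4]).round(4) for i in range(4)])
print('bearing',plane('scene',135+201/6,190+236/6,.022),'spacer',plane('scene',135+98/6,190+411/6,.045))
print('pinks', [plane('scene',135+u/6,190+v/6,.022).round(3) for u,v in((191,84),(360,114),(444,299))])
from scipy.spatial.transform import Rotation as Ro
s=arm.observe();print(Ro.from_rotvec(s['ee_rot']).as_matrix().round(4))
E
```

```text
[[ 0.5186 -0.0766]
 [ 0.522   0.159 ]
 [ 0.623   0.1581]
 [ 0.6214 -0.0777]] [0.5712307  0.04070249] [np.float64(0.2357), np.float64(0.1011), np.float64(0.2358), np.float64(0.1029)]
bearing [ 0.49799383 -0.30088554  0.022     ] spacer [ 0.59353696 -0.31333936  0.045     ]
pinks [array([ 0.422, -0.321,  0.022]), array([ 0.436, -0.248,  0.022]), array([ 0.527, -0.199,  0.022])]
[[ 2.384e-01 -9.712e-01 -4.000e-04]
 [-9.712e-01 -2.384e-01  1.300e-03]
 [-1.400e-03  1.000e-04 -1.000e+00]]
```

Emit:
apply_moves(
  commands=[
    [-2.68,-3.07,0,0,0,0],
    [-2.68,-3.07,0,0,0,0],
    [-2.68,-3.07,0,0,0,0],
    [-2.68,-3.07,0,0,0,0],
    [-2.68,-3.07,0,0,0,0],
  ],
  claw=1,
  newtons=20,
)

```text
clock: 0.6
position: [0.2667, -0.4386, 0.2485]
ee_rot: [-2.472, 1.939, 0.001]
force: [-0.0, 0.1, 0.3]
width: 0.614
```

Emit:
apply_moves(
  commands=[
    [-2.68,-3.07,0,0,0,0],
    [-2.68,-3.07,0,0,0,0],
    [-2.68,-3.07,0,0,0,0],
    [-2.68,-3.07,0,0,0,0],
    [-2.68,-3.07,0,0,0,0],
  ],
)

```text
clock: 1.1
position: [0.3838, -0.272, 0.2486]
ee_rot: [2.472, -1.939, -0.0]
force: [0.6, -0.4, -0.3]
width: 0.178
```

Emit:
apply_moves(
  commands=[
    [-2.68,-3.07,0,0,0,0],
    [-2.68,-3.07,0,0,0,0],
    [-2.68,-3.07,0,0,0,0],
    [0,0,0,0,0,0.126],
    [0,0,0,0,0,0.126],
  ],
)

```text
clock: 1.6
position: [0.4541, -0.172, 0.2484]
ee_rot: [2.207, -2.236, -0.001]
force: [-0.3, -1.5, -0.1]
width: 0.006
```

Emit:
apply_moves(
  commands=[
    [-3.33,-2.28,0,0,0,0],
    [-3.33,-2.28,0,0,0,0],
    [-3.33,-2.28,2,0,0,0],
    [-3.33,-2.28,4,0,0,0],
    [-3.33,-2.28,4,0,0,0],
  ],
)

```text
clock: 2.1
position: [0.5649, -0.0149, 0.1575]
ee_rot: [-2.208, 2.233, -0.002]
force: [0.5, -0.1, 0.5]
width: 0.004
```

Emit:
apply_moves(
  commands=[
    [0,0,3.5,0,0,0],
    [0,0,1.5,0,0,0],
    [0,0,1,0,0,0],
    [0,0,0.3,0,0,0],
    [0,0,0,0,0,0],
  ],
)

```text
clock: 2.6
position: [0.5641, -0.0165, 0.0956]
ee_rot: [-2.208, 2.234, -0.0]
force: [-0.4, -0.5, 0.6]
width: 0.006
```

Emit:
apply_moves(
  commands=[
    [-0.4,-0.3,0.7,0,0,0],
    [-0.4,-0.3,0.5,0,0,0],
    [0,0,0.2,0,0,0],
    [0,0,0,0,0,0],
  ],
)

```text
clock: 3.0
position: [0.5699, -0.0081, 0.0811]
ee_rot: [2.209, -2.233, -0.0]
force: [-0.1, -0.4, 0.1]
width: 0.007
```

Emit:
apply_moves(
  commands=[
    [0,0,0.1,0,0,0],
    [0,0,0.1,0,0,0],
    [0,0,0,0,0,0],
  ],
)

```text
clock: 3.3
position: [0.5699, -0.0084, 0.0793]
ee_rot: [2.209, -2.234, 0.0]
force: [-0.2, -0.3, 0.5]
width: 0.003
```

Emit:
apply_moves(
  commands=[
    [0,0,0.1,0,0,0],
    [0,0,0.05,0,0,0],
    [0,0,0,0,0,0],
  ],
)

```text
clock: 3.6
position: [0.5699, -0.0083, 0.0778]
ee_rot: [2.209, -2.234, -0.0]
force: [0.5, -0.2, -0.9]
width: 0.006
```

Emit:
apply_moves(
  commands=[
    [0,0,0.05,0,0,0],
    [0,0,0.03,0,0,0],
    [0,0,0,0,0,0],
  ],
)

```text
clock: 3.9
position: [0.5699, -0.0083, 0.077]
ee_rot: [2.209, -2.234, -0.0]
force: [1.0, -1.3, -0.4]
width: 0.008
```

Emit:
apply_moves(
  commands=[
    [0,0,0.04,0,0,0],
    [0,0,0.04,0,0,0],
    [0,0,0,0,0,0],
  ],
)

```text
clock: 4.2
position: [0.5699, -0.0083, 0.0762]
ee_rot: [2.209, -2.234, -0.0]
force: [-0.4, -0.2, -0.0]
width: 0.008
```

Emit:
apply_moves(
  commands=[
    [0,0,0.04,0,0,0],
    [0,0,0.04,0,0,0],
    [0,0,0,0,0,0],
  ],
)

```text
clock: 4.5
position: [0.5699, -0.0083, 0.0754]
ee_rot: [2.209, -2.234, 0.0]
force: [0.2, 0.0, -0.9]
width: 0.003
```

Emit:
apply_moves(
  commands=[
    [0,0,0.04,0,0,0],
    [0,0,0.04,0,0,0],
    [0,0,0,0,0,0],
  ],
)

```text
clock: 4.8
position: [0.5699, -0.0083, 0.0746]
ee_rot: [2.209, -2.234, -0.0]
force: [0.2, -0.1, 0.1]
width: 0.005
```

Emit:
apply_moves(
  commands=[
    [0,0,0.04,0,0,0],
    [0,0,0.04,0,0,0],
    [0,0,0,0,0,0],
  ],
)

```text
clock: 5.1
position: [0.5699, -0.0083, 0.0738]
ee_rot: [2.209, -2.234, -0.0]
force: [0.0, 0.2, 0.5]
width: 0.002
```

Emit:
apply_moves(
  commands=[
    [0,0,0.04,0,0,0],
    [0,0,0.04,0,0,0],
    [0,0,0,0,0,0],
  ],
)

```text
clock: 5.4
position: [0.5699, -0.0083, 0.0729]
ee_rot: [2.209, -2.234, -0.0]
force: [0.4, 0.7, -0.5]
width: 0.004
```

Emit:
apply_moves(
  commands=[
    [0,0,0.04,0,0,0],
    [0,0,0.04,0,0,0],
    [0,0,0,0,0,0],
  ],
)

```text
clock: 5.7
position: [0.5699, -0.0083, 0.0721]
ee_rot: [2.209, -2.234, -0.0]
force: [0.4, -0.1, 0.3]
width: 0.006
```

Emit:
apply_moves(
  commands=[
    [0,0,0.04,0,0,0],
    [0,0,0.04,0,0,0],
    [0,0,0,0,0,0],
  ],
)

```text
clock: 6.0
position: [0.57, -0.0083, 0.0716]
ee_rot: [-2.209, 2.234, -0.0]
force: [-0.8, -0.2, 3.6]
width: 0.009
```

Emit:
apply_moves(
  commands=[
    [0,0,0.03,0,0,0],
    [0,0,0.03,0,0,0],
    [0,0,0,0,0,0],
  ],
)

```text
clock: 6.3
position: [0.5701, -0.0083, 0.0712]
ee_rot: [-2.209, 2.234, -0.001]
force: [-2.5, -0.8, 6.9]
width: 0.005
```

Emit:
apply_moves(
  commands=[
    [0,0,0.04,0,0,0],
    [0,0,0.04,0,0,0],
    [0,0,0,0,0,0],
  ],
)

```text
clock: 6.6
position: [0.5701, -0.0084, 0.0708]
ee_rot: [-2.209, 2.234, -0.001]
force: [-4.1, -1.0, 11.7]
width: 0.008
```

Emit:
apply_moves(
  commands=[
    [-0.2,0.02,0,0,0,0],
    [-0.4,0.02,0,0,0,0],
    [-0.4,0,0,0,0,0],
  ],
)

```text
clock: 6.9
position: [0.5702, 0.0003, 0.0709]
ee_rot: [2.207, -2.235, 0.003]
force: [-1.7, -3.6, 10.6]
width: 0.007
```

Emit:
apply_moves(
  commands=[
    [-0.5,0,0.01,0,0,0],
    [-0.5,0,0,0,0,0],
    [-0.5,0,0,0,0,0],
  ],
)

```text
clock: 7.2
position: [0.5703, 0.0155, 0.0708]
ee_rot: [2.207, -2.235, 0.003]
force: [-3.5, -3.8, 11.9]
width: 0.004
```

```bash
python3 - <<'E'
from h import *
im,_=snap('top','t1'); cv2.imwrite('pics/t1c.png',cv2.resize(im[175:255,245:395,::-1],None,fx=5,fy=5,interpolation=cv2.INTER_NEAREST))
E
```

```text
(no output)
```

View pics/t1c.png

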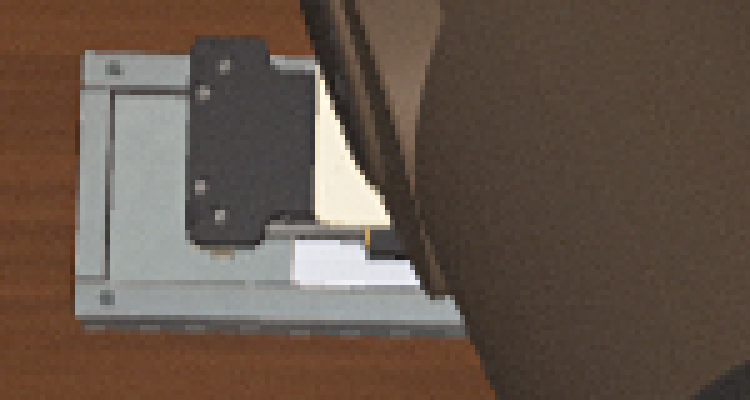

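The lid's left edge moved from crop column 355 to 291, about 25 mm, so it follows the tip.

Emit:
apply_moves(
  commands=[
    [-0.6,0.01,0,0,0,0],
    [-0.6,0.01,0,0,0,0],
    [-0.6,0,0,0,0,0],
    [-0.6,0,0,0,0,0],
  ],
)

```text
clock: 7.65
position: [0.5706, 0.0396, 0.0709]
ee_rot: [-2.207, 2.235, -0.003]
force: [-2.1, -5.0, 11.4]
width: 0.002
```

Emit:
apply_moves(
  commands=[
    [-0.6,0.01,0,0,0,0],
    [-0.6,0.01,0,0,0,0],
    [-0.6,0,0,0,0,0],
    [-0.6,0,0,0,0,0],
  ],
)

```text
clock: 8.05
position: [0.5709, 0.0636, 0.0709]
ee_rot: [-2.207, 2.235, -0.004]
force: [-1.4, -4.9, 11.6]
width: 0.007
```

Emit:
apply_moves(
  commands=[
    [-0.6,0.01,0,0,0,0],
    [-0.6,0.01,0,0,0,0],
    [-0.5,0,0,0,0,0],
    [-0.3,0,0,0,0,0],
  ],
)

```text
clock: 8.45
position: [0.5711, 0.084, 0.0709]
ee_rot: [-2.208, 2.234, -0.004]
force: [-0.8, -4.0, 10.2]
width: 0.005
```

Emit:
apply_moves(
  commands=[
    [-0.3,0,0,0,0,0],
    [-0.3,0,0,0,0,0],
    [-0.1,0,0,0,0,0],
    [0,0,0,0,0,0],
  ],
)

```text
clock: 8.85
position: [0.5711, 0.0897, 0.0708]
ee_rot: [2.207, -2.236, 0.004]
force: [-1.8, -7.2, 10.6]
width: 0.01
```

Emit:
apply_moves(
  commands=[
    [0,0,-1,0,0,0],
    [0,0,-3,0,0,0],
    [0,0,-4,0,0,0],
    [2,0.35,-1,0,0,0],
    [3.9,0.7,0,0,0,0],
  ],
)

```text
clock: 9.35
position: [0.5606, 0.0365, 0.1628]
ee_rot: [-2.211, 2.223, -0.002]
force: [1.4, -0.5, -0.2]
width: 0.004
```

Emit:
apply_moves(
  commands=[
    [3.9,0.7,0,0,0,0],
    [3.9,0.7,0,0,0,0],
    [3.9,0.7,0,0,0,0],
    [3.9,0.7,0,0,0,0],
    [3.9,0.7,0,0,0,0],
  ],
  claw=-1,
)

```text
clock: 9.85
position: [0.5213, -0.1629, 0.1603]
ee_rot: [-2.209, 2.233, -0.0]
force: [0.8, -0.1, -0.4]
width: 0.392
```

Emit:
apply_moves(
  commands=[
    [3.9,0.7,0,0,0,0],
    [3.9,0.7,0,0,0,0],
    [3.9,0.7,0,0,0,0],
    [2,0.35,0,0,0,0],
    [0,0,0,0,0,0],
  ],
)

```text
clock: 10.35
position: [0.4942, -0.3024, 0.1599]
ee_rot: [2.202, -2.239, 0.001]
force: [0.1, 0.6, -0.3]
width: 0.825
```

```bash
python3 - <<'E'
from h import *
snap('top','t2');snap('scene','s2')
s=arm.observe();print(s['position'],s['ee_rot'],s['width'])
E
```

```text
[ 0.49570205 -0.298057    0.15994395] [-2.20788809e+00  2.23403037e+00  6.74039755e-04] 0.9131417200764949
```

View pics/t2.png

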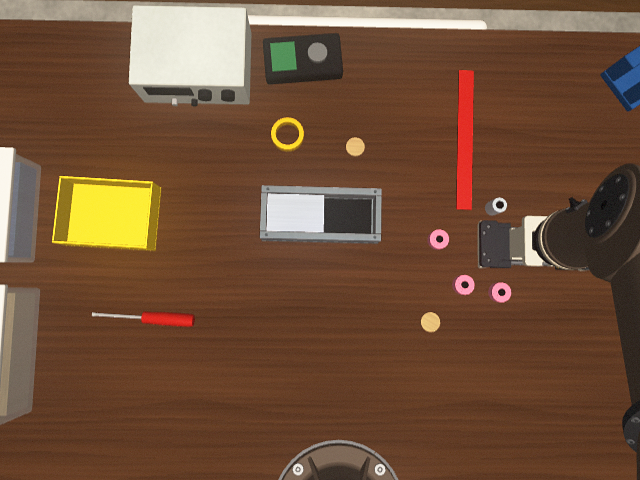

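View pics/s2.png

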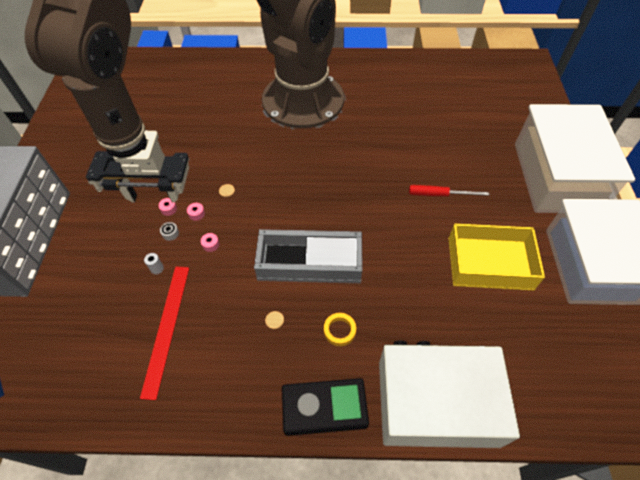

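The lid is fully open: its end sits against the wall at column 266 in the top view, and the well shows dark. The gripper is over the bearing.

Emit:
apply_moves(
  commands=[
    [0.3,0,2.5,0,0,0],
    [0,0,3,0,0,0],
    [0,0,3,0,0,0],
    [0,0,1,0,0,0],
    [0,0,0,0,0,0],
  ],
)

```text
clock: 10.95
position: [0.4954, -0.2996, 0.0639]
ee_rot: [2.211, -2.232, -0.005]
force: [0.2, -0.8, -0.2]
width: 1.003
```

Emit:
apply_moves(
  commands=[
    [0.2,-0.1,1,0,0,0],
    [0.1,0,1.5,0,0,0],
    [0,0,1,0,0,0],
    [0,0,0.3,0,0,0],
    [0,0,0,0,0,0],
  ],
)

```text
clock: 11.45
position: [0.4962, -0.3043, 0.0263]
ee_rot: [2.209, -2.234, -0.002]
force: [0.2, -0.3, -0.3]
width: 0.997
```

Emit:
apply_moves(
  commands=[
    [0,0,0.1,0,0,0],
    [0,0,0,0,0,0],
    [0,0,0,0,0,0],
    [0,0,0,0,0,0],
    [0,0,0,0,0,0],
  ],
  claw=1,
  newtons=20,
)

```text
clock: 11.95
position: [0.4967, -0.3045, 0.0261]
ee_rot: [-2.209, 2.234, -0.0]
force: [-0.4, -0.1, -0.4]
width: 0.614
```

Emit:
apply_moves(
  commands=[
    [0,0,0,0,0,0],
    [0,0,0,0,0,0],
    [0,0,0,0,0,0],
  ],
)

```text
clock: 12.25
position: [0.4966, -0.3044, 0.026]
ee_rot: [2.209, -2.234, 0.0]
force: [0.6, 0.5, 1.1]
width: 0.432
```

Emit:
apply_moves(
  commands=[
    [0,0,-1,0,0,0],
    [0,0,-2.5,0,0,0],
    [0,0,-3,0,0,0],
    [0,0,-3,0,0,0],
    [-1,-0.3,-1.5,0,0,0],
  ],
)

```text
clock: 12.75
position: [0.5002, -0.2962, 0.1389]
ee_rot: [-2.206, 2.237, -0.006]
force: [0.5, -0.0, -0.6]
width: 0.428
```

Emit:
apply_moves(
  commands=[
    [-2,-0.5,-0.5,0,0,0],
    [-3.5,-0.9,0,0,0,0],
    [-3.5,-0.9,0,0,0,0],
    [-3.5,-0.9,0,0,0,0],
    [-3.5,-0.9,0,0,0,0],
  ],
)

```text
clock: 13.25
position: [0.5425, -0.1326, 0.1408]
ee_rot: [2.209, -2.233, -0.001]
force: [0.7, -0.0, -0.8]
width: 0.431
```

Emit:
apply_moves(
  commands=[
    [-3.5,-0.9,0,0,0,0],
    [-3.5,-0.8,0,0,0,0],
    [-3,-0.6,0,0,0,0],
    [-2,-0.3,0,0,0,0],
    [0,0,0,0,0,0],
  ],
)

```text
clock: 13.75
position: [0.5698, -0.0099, 0.1408]
ee_rot: [-2.215, 2.226, 0.003]
force: [0.3, -0.2, -1.4]
width: 0.434
```

Emit:
apply_moves(
  commands=[
    [0,0,0,0,0,0],
    [0,0,0,0,0,0],
  ],
)

```text
clock: 13.95
position: [0.5695, -0.0163, 0.1407]
ee_rot: [2.207, -2.235, 0.0]
force: [1.3, -0.6, -1.6]
width: 0.43
```

```bash
python3 - <<'E'
from h import *
snap('top','t3');im,_=snap('scene','s3')
cv2.imwrite('pics/s3c.png',cv2.resize(im[120:320,200:420,::-1],None,fx=3,fy=3))
s=arm.observe();print(s['position'],s['ee_rot'],s['width'])
E
```

```text
[ 0.56962658 -0.01656334  0.14084411] [ 2.20641982e+00 -2.23544447e+00  3.47438462e-04] 0.42791496538962165
```

View pics/s3c.png

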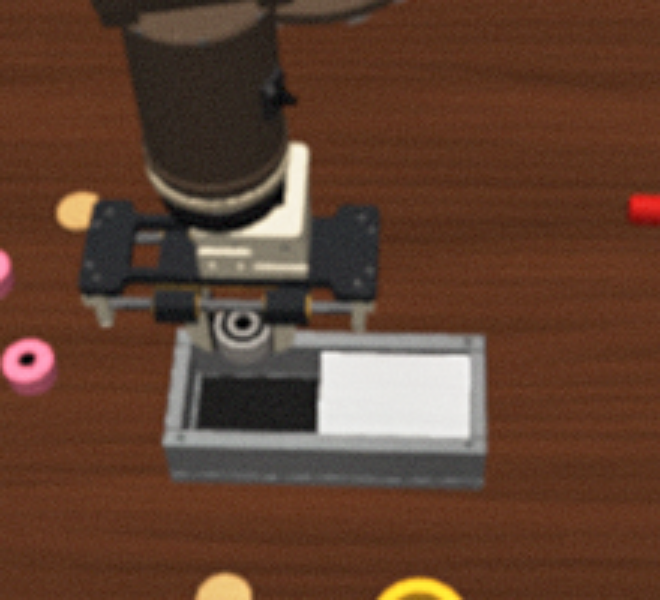

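The bearing is held level above the dark well, and the lid is clear to the right.

Emit:
apply_moves(
  commands=[
    [0,0,1.5,0,0,0],
    [0,0,2,0,0,0],
    [0,0,1.2,0,0,0],
    [0,0,0.5,0,0,0],
    [0,0,0,0,0,0],
  ],
)

```text
clock: 14.55
position: [0.5695, -0.0157, 0.0884]
ee_rot: [2.208, -2.234, -0.001]
force: [-0.6, 0.2, -1.6]
width: 0.432
```

Emit:
apply_moves(
  commands=[
    [0,0,1,0,0,0],
    [0,0,1.2,0,0,0],
    [0,0,1.2,0,0,0],
    [0,0,0.8,0,0,0],
    [0,0,0,0,0,0],
  ],
)

```text
clock: 15.05
position: [0.5689, -0.0153, 0.0453]
ee_rot: [2.208, -2.232, -0.003]
force: [0.3, 0.5, -1.9]
width: 0.431
```

Emit:
apply_moves(
  commands=[
    [0,0,0.2,0,0,0],
    [0,0,0.2,0,0,0],
    [0,0,0.15,0,0,0],
    [0,0,0,0,0,0],
  ],
)

```text
clock: 15.45
position: [0.5699, -0.0153, 0.0415]
ee_rot: [-2.209, 2.234, -0.0]
force: [-0.7, -0.5, -1.1]
width: 0.428
```

Emit:
apply_moves(
  commands=[
    [0,0,0.2,0,0,0],
    [0,0,0.15,0,0,0],
    [0,0,0,0,0,0],
  ],
)

```text
clock: 15.75
position: [0.57, -0.0153, 0.038]
ee_rot: [-2.209, 2.234, -0.0]
force: [0.9, -0.4, -0.3]
width: 0.432
```

Emit:
apply_moves(
  commands=[
    [0,0,0.06,0,0,0],
    [0,0,0,0,0,0],
  ],
)

```text
clock: 15.95
position: [0.57, -0.0153, 0.0379]
ee_rot: [-2.209, 2.234, -0.001]
force: [-2.5, -0.2, 7.2]
width: 0.429
```

The bearing is on the floor at 7 N contact. Releasing it with a limited opening.

Emit:
apply_moves(
  commands=[
    [0,0,0,0,0,0],
    [0,0,0,0,0,0],
    [0,0,0,0,0,0],
    [0,0,0,0,0,0],
  ],
  claw=-0.13,
)

```text
clock: 16.35
position: [0.5699, -0.0153, 0.0372]
ee_rot: [2.209, -2.234, -0.0]
force: [0.1, -0.5, 0.1]
width: 0.568
```

Emit:
apply_moves(
  commands=[
    [0,0,-0.5,0,0,0],
    [0,0,-1.5,0,0,0],
    [0,0,-2,0,0,0],
    [0,0,-2,0,0,0],
    [0,0,-2,0,0,0],
  ],
)

```text
clock: 16.85
position: [0.5698, -0.0152, 0.1184]
ee_rot: [-2.209, 2.234, -0.0]
force: [-0.2, -0.3, 0.4]
width: 0.563
```

Emit:
apply_moves(
  commands=[
    [-2,0,-2,0,0,0],
    [-4,0,-2,0,0,0],
    [-3,0,0,0,0,0],
    [-1.5,0,0,0,0,0],
    [0,0,0,0,0,0],
  ],
  claw=1,
)

```text
clock: 17.35
position: [0.5706, 0.0922, 0.1574]
ee_rot: [-2.213, 2.229, 0.001]
force: [-0.5, -0.7, 0.2]
width: 0.177
```

```bash
python3 - <<'E'
from h import *
im,_=snap('top','t4');im2,_=snap('scene','s4')
a=np.vstack([cv2.resize(im[165:265,235:405],None,fx=3,fy=3),cv2.resize(im2[210:300,230:400],None,fx=3,fy=3)])
cv2.imwrite('pics/c4.png',a[...,::-1])
s=arm.observe();print(s['position'],s['ee_rot'],s['width'],s['clock'],s['force'])
E
```

```text
[0.57080905 0.08834152 0.1568574 ] [ 2.20723465e+00 -2.23328790e+00  3.47614966e-04] 0.09236552410084505 17.45 [ 0.04175331  0.02440594 -0.27970651]
```

View pics/c4.png

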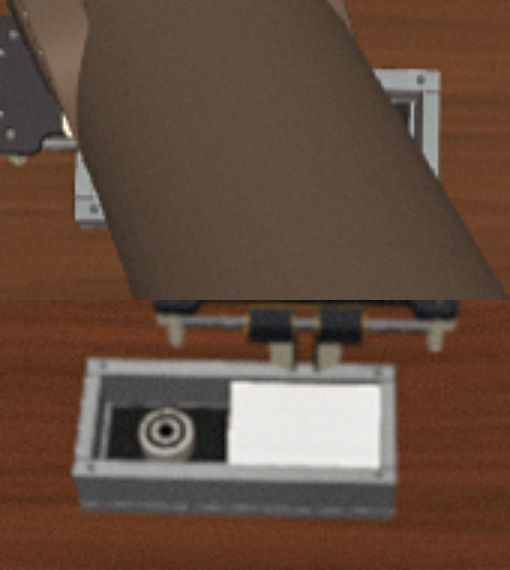

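The scene view shows the bearing lying flat in the well, with the gripper over the open lid. Now I'll press down to close it.

Emit:
apply_moves(
  commands=[
    [0,0,2,0,0,0],
    [0,0,3,0,0,0],
    [0,0,2,0,0,0],
    [0,0,0.8,0,0,0],
    [0,0,0,0,0,0],
  ],
)

```text
clock: 17.95
position: [0.5704, 0.0878, 0.0782]
ee_rot: [2.205, -2.234, -0.001]
force: [0.4, 1.0, -0.1]
width: 0.004
```

Emit:
apply_moves(
  commands=[
    [0,0,0.2,0,0,0],
    [0,0,0,0,0,0],
  ],
)

```text
clock: 18.15
position: [0.5717, 0.0894, 0.0782]
ee_rot: [-2.207, 2.234, -0.001]
force: [-0.1, -0.4, -0.2]
width: 0.003
```

Emit:
apply_moves(
  commands=[
    [0,0,0.2,0,0,0],
    [0,0,0.2,0,0,0],
    [0,0,0,0,0,0],
    [0,0,0,0,0,0],
  ],
)

```text
clock: 18.55
position: [0.5711, 0.0897, 0.0734]
ee_rot: [-2.209, 2.234, -0.0]
force: [-0.1, 0.6, -0.8]
width: 0.006
```

Emit:
apply_moves(
  commands=[
    [0,0,0.08,0,0,0],
    [0,0,0.06,0,0,0],
    [0,0,0,0,0,0],
  ],
)

```text
clock: 18.85
position: [0.5711, 0.0897, 0.0719]
ee_rot: [-2.209, 2.234, -0.0]
force: [-0.2, -0.6, 0.8]
width: 0.001
```

Emit:
apply_moves(
  commands=[
    [0,0,0.06,0,0,0],
    [0,0,0.06,0,0,0],
    [0,0,0,0,0,0],
  ],
)

```text
clock: 19.15
position: [0.5712, 0.0898, 0.0712]
ee_rot: [-2.209, 2.234, -0.0]
force: [-2.3, -1.2, 7.1]
width: 0.007
```

Emit:
apply_moves(
  commands=[
    [0,0,0.04,0,0,0],
    [0,0.02,0.04,0,0,0],
    [0.2,0.02,0,0,0,0],
  ],
)

```text
clock: 19.45
position: [0.5711, 0.0892, 0.0709]
ee_rot: [-2.208, 2.231, 0.0]
force: [-2.2, 3.8, 10.1]
width: 0.005
```

Emit:
apply_moves(
  commands=[
    [0.4,0,0.01,0,0,0],
    [0.5,0,0,0,0,0],
    [0.5,0,0,0,0,0],
  ],
)

```text
clock: 19.75
position: [0.5709, 0.0756, 0.0709]
ee_rot: [-2.209, 2.23, 0.001]
force: [-2.5, 4.3, 9.8]
width: 0.006
```

Emit:
apply_moves(
  commands=[
    [0.5,0,0.02,0,0,0],
    [0.5,0,0,0,0,0],
    [0.5,0,0,0,0,0],
    [0.5,0,0,0,0,0],
  ],
)

```text
clock: 20.15
position: [0.5707, 0.0556, 0.0708]
ee_rot: [-2.209, 2.231, 0.001]
force: [-3.1, 5.3, 12.8]
width: -0.001
```

```bash
python3 - <<'E'
from h import *
im2,_=snap('scene','s5')
cv2.imwrite('pics/c5.png',cv2.resize(im2[210:300,230:400,::-1],None,fx=3,fy=3))
E
```

```text
(no output)
```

View pics/c5.png

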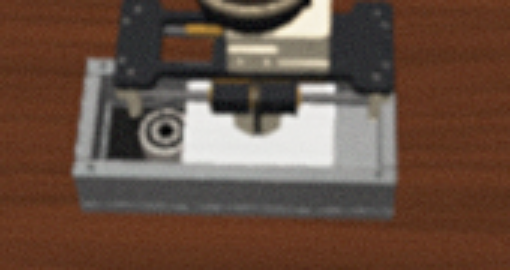

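The lid is following: its edge moved from crop column 229 to about 185, or 34 mm. I'll keep going.

Emit:
apply_moves(
  commands=[
    [0.6,0,0,0,0,0],
    [0.6,0,0,0,0,0],
    [0.6,0,0,0,0,0],
    [0.6,0,0,0,0,0],
  ],
)

```text
clock: 20.6
position: [0.5704, 0.0314, 0.0708]
ee_rot: [-2.209, 2.231, 0.0]
force: [-2.5, 4.7, 12.8]
width: 0.005
```

Emit:
apply_moves(
  commands=[
    [0.6,0,0,0,0,0],
    [0.6,0,0,0,0,0],
    [0.6,0,0,0,0,0],
    [0.6,0,0,0,0,0],
  ],
)

```text
clock: 21.0
position: [0.5702, 0.0074, 0.0707]
ee_rot: [-2.209, 2.231, 0.0]
force: [-3.7, 4.4, 11.6]
width: 0.008
```

Emit:
apply_moves(
  commands=[
    [0.5,0,0,0,0,0],
    [0.5,0,0,0,0,0],
    [0.4,0,0,0,0,0],
    [0.3,0,0,0,0,0],
  ],
)

```text
clock: 21.4
position: [0.5699, -0.0099, 0.0707]
ee_rot: [-2.209, 2.232, 0.0]
force: [-2.5, 4.7, 12.8]
width: 0.002
```

Emit:
apply_moves(
  commands=[
    [0.3,0,0,0,0,0],
    [0.3,0,0,0,0,0],
    [0,0,0,0,0,0],
  ],
)

```text
clock: 21.7
position: [0.5707, -0.0152, 0.0709]
ee_rot: [-2.208, 2.23, -0.001]
force: [-0.9, 4.0, 10.4]
width: 0.004
```

Emit:
apply_moves(
  commands=[
    [0,0,-1,0,0,0],
    [0,0,-3,0,0,0],
    [0,0,-4,0,0,0],
    [3,0,-2,0,0,0],
    [4,0,-1,0,0,0],
  ],
)

```text
clock: 22.2
position: [0.5699, -0.0858, 0.1826]
ee_rot: [-2.211, 2.227, -0.004]
force: [1.3, -0.8, -0.0]
width: 0.004
```

Emit:
apply_moves(
  commands=[
    [4,0,0,0,0,0],
    [4,0,0,0,0,0],
    [4,0,0,0,0,0],
    [4,0,0,0,0,0],
    [2,0,0,0,0,0],
  ],
)

```text
clock: 22.7
position: [0.5651, -0.2724, 0.1798]
ee_rot: [2.202, -2.238, 0.002]
force: [-0.3, -0.1, 0.9]
width: 0.004
```

```bash
python3 - <<'E'
from h import *
im,_=snap('top','t6');im2,_=snap('scene','s6')
cv2.imwrite('pics/t6c.png',cv2.resize(im[175:255,245:395,::-1],None,fx=5,fy=5,interpolation=cv2.INTER_NEAREST))
cv2.imwrite('pics/s6c.png',cv2.resize(im2[220:290,245:375,::-1],None,fx=6,fy=6,interpolation=cv2.INTER_NEAREST))
E
```

```text
(no output)
```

View pics/t6c.png

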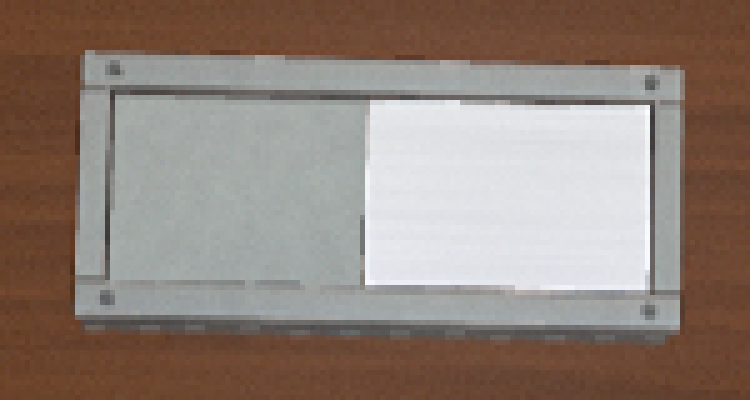

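View pics/s6c.png

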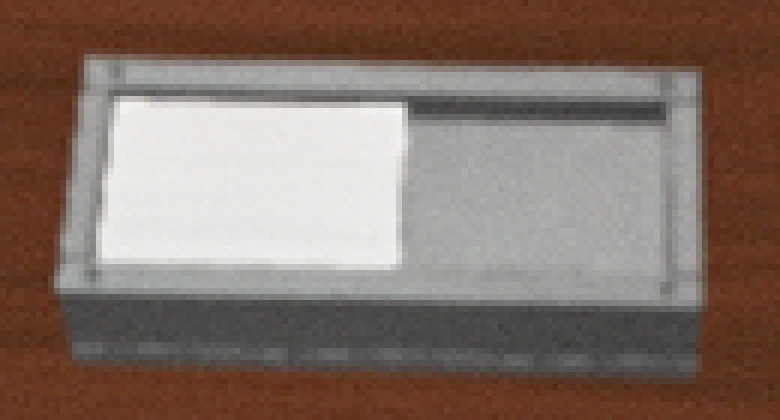

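View pics/s6.png

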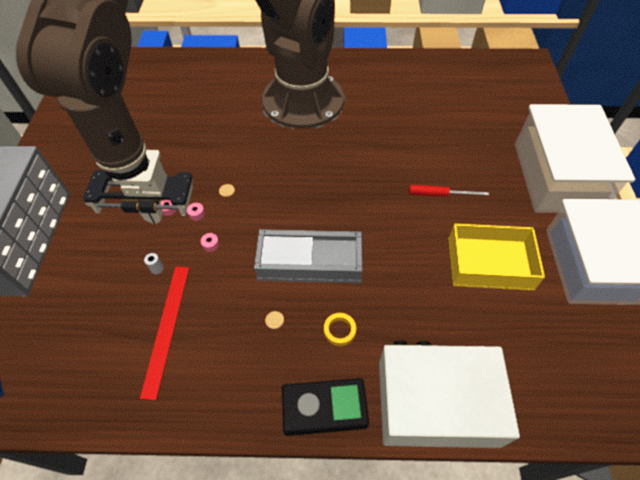

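The lid now sits against the wall: its right edge is at crop column 651, with only a thin dark line before the wall. I'll check the travel against the open picture at sub-pixel level.

```bash
python3 - <<'E'
from h import *
def edges(f):
    g=cv2.imread(f'pics/{f}.png')[205:225].mean((0,2)).astype(float)
    r=np.where(g>180)[0]; r=r[(r>255)&(r<385)]; a,b=r.min(),r.max()
    th=180
    L=a-(g[a]-th)/(g[a]-g[a-1]); R=b+(g[b]-th)/(g[b]-g[b+1]); return L,R
z=.05
E={}
for f in('t0','t2','t6'):
    L,R=edges(f); E[f]=[plane('top',u,214,z)[1] for u in(L,R)]; print(f,L,R,E[f],E[f][0]-E[f][1])
print('travel',np.array(E['t2'])-np.array(E['t6']))
print(arm.observe()['position'],arm.observe()['clock'])
E
```

```text
t0 315.41770933589993 372.2578012481997 [np.float64(0.04891809094882389), np.float64(-0.06254548408870832)] 0.11146357503753221
t2 266.60087907375646 323.36496746203903 [np.float64(0.1441701251569108), np.float64(0.033369595605582725)] 0.11080052955132808
t6 317.3714713030473 374.4164159862484 [np.float64(0.04509671821980886), np.float64(-0.06679039409939715)] 0.111887112319206
travel [0.09907341 0.10015999]
[ 0.56507137 -0.27233784  0.17951597] 22.8
```

Emit:
apply_moves(
  commands=[
    [0,0,0,0,0,0],
    [0,0,0,0,0,0],
    [0,0,0,0,0,0],
    [0,0,0,0,0,0],
    [0,0,0,0,0,0],
  ],
  claw=0,
)

```text
clock: 23.3
position: [0.5668, -0.2666, 0.1798]
ee_rot: [-2.21, 2.233, -0.0]
force: [0.2, 0.5, 0.1]
width: 0.393
```

```bash
python3 -c "
from cell import order
print(order.sign_off())"
```

```text
the job is handed in; nothing more can be done
None
```

The job is handed in at about 23 s of the 61 s allowed. I dragged the lid open, set the bearing flat in the well with its weight on the floor, dragged the lid shut again, and parked the gripper clear at about z = 0.18 m.

- **Lid:** the pictures put the travel from fully open to its final position at 99–100 mm of 100. The lid ends with only a thin dark line between it and the -y wall, so it should be shut to within about 1 mm. Press readings at the end of each move stayed at or below about 13 N.
- **Bearing:** the scene camera showed it lying flat in the well before I closed the lid. It can't be seen under the shut lid, so I could not recheck it after that.
- **Bystanders:** they looked unmoved in the last scene picture, but I did not measure them.
- **Disagreements:** the two cameras differed by 3 to 5 mm in y on the case, bearing and spacer, so I used the mean. No check failed.

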